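# Set the running clearance of the belt sander's work stop

### The job

A new belt is on the sander and its work stop stands too high. Turn the flat-headed thumbscrew on top of the work stop clockwise until it comes up solid with the stop seated on the belt, then back it off a quarter turn, and finish still gripping the thumbscrew there so that it cannot creep while I nip up the lock nut. Leave the tracking knob and everything lying about where it is.

Things in the scene. Friction and masses are not known exactly. Their poses are not given: they have to be found in the camera images.
- thumbscrew_head (a point): centre of the thumbscrew's head, on the upright screw axis, 0.29 m above the bench. The head is a flat plain steel spade 36 mm wide (this point's x axis), 10 mm thick (y axis: grip across this), 26 mm tall (13 mm above and below this point); it turns with the screw. Under it: collar 20 mm across, 5 mm high; 10 mm shank; a lock nut 29 to 33 mm below this point. Room all round for fingers from above
- thumbscrew (a joint): turn of the thumbscrew, rad: grows as it is turned clockwise seen from above (screwing in), stops hard at 4.20, where the stop plate sits on the belt; its loosest is 0. A quarter turn is 1.57. Sinks 4 mm a turn (0.64 mm per rad) together with the stop plate; light even friction, about 0.04 N m; stays where it is left
- stop_edge (a point): middle of the lower edge of the work stop: plain steel plate 104 mm long (x axis, across the belt), 8 mm thick, 28 mm tall, hung on the thumbscrew under an overhanging dark steel arm. Touches the belt, 195.5 mm above the bench, when the screw is seated
- sander: red bench belt and disc sander, fixed. Origin: centre of its foot (250 x 420 mm) on the bench. Belt 100 mm wide along its y axis, -215 to +215 mm, face 195.5 mm high. On its -x side: disc with guard (168 mm across, at y = +190, top 255 mm high) and grooved table (160 mm high, to x = -195). Thumbscrew axis at x = 0, y = -100; the arm carrying it is 26 mm wide, x -18 to +80, top 250 mm high
- tracking_knob (a joint): turn of the belt tracking knob, rad, 0 at the start: to be left alone
- tracking_knob_top (a point): middle of the top of the tracking knob: round, knurled, black, 32 mm across, 20 mm high, top 197 mm above the bench, at x = -77, y = -180 mm on the sander. To be left alone
- strip: softwood strip 22 x 200 x 12 mm (long along y) lying loose on the sander's belt; origin under its centre. Bystander
- cork_block: cork sanding block 60 x 110 x 34 mm lying on the sander's grooved table; origin under its centre. Bystander
- spanner: steel open-ended spanner, 170 mm long along x, 8 mm thick, on the bench; origin under its centre. Bystander
- crepe_stick: tan belt-cleaning stick 36 x 180 x 36 mm on the bench beyond the sander; origin under its centre. Bystander
- wood_roller: upright turned wooden roller 44 mm across, 105 mm tall, on the bench; origin at the centre of its foot. Bystander
- try_square: try square lying flat: dark wooden stock 110 x 18 x 16 mm along x, steel blade 150 mm long along y; origin under the stock's centre. Bystander
- glue_jar: white jar 68 mm across, 95 mm tall, on the bench beyond the sander; origin at the centre of its foot. Bystander

How it is judged:
On the way, in this order (a step that is already met when the one before it is completed fails the run):
1. the thumbscrew is turned clockwise until it is seated (value of joint thumbscrew above 4.1 rad), for 0.2 s.
2. it is backed off a quarter turn, still in the grip (value of joint thumbscrew between 2.33 and 2.93 rad and contact force between the fingers and thumbscrew above 2 N), for 0.2 s.
At the end, for the whole second after the job is handed in: first seated (within 0.1 rad of its hard stop), the thumbscrew is now a quarter turn back (1.57 rad, give or take 0.3), at rest, gripped by the fingers (over 2 N, grasp point within 22 mm of the head's centre); tracking knob within 0.2 rad of its start (all of step 2 and velocity of joint thumbscrew between -0.05 and 0.05 rad/s and distance between the grasp point and thumbscrew_head below 0.022 m and value of joint tracking_knob between -0.2 and 0.2 rad); the arm keeps its last pose, push and grip.
It fails at once if the tracking knob is turned (value of joint tracking_knob above 0.25 rad or value of joint tracking_knob below -0.25 rad).
It fails at once if a bystander is shoved or knocked over (distance of any of strip, cork_block, spanner, crepe_stick, wood_roller, try_square, glue_jar from where it was at the start of the episode above 0.03 m or angle between any of wood_roller, glue_jar's own z axis and vertical above 0.5 rad).
It also fails if it takes over 61 s, if anything falls off the work surface, if the arm or the gripper's body presses on something with over 40 N, if the wrist force passes 120 N, or if a joint passes its speed limit or range.

### The arm

A 6-joint arm with a two-finger parallel gripper is mounted at the origin on the work surface. World frame = base frame: x ahead of the robot, y to its left, z up, the work surface at z = 0. Lengths are in m, angles in rad, forces in N, time in s.
With the tool pointing down it reaches from about 0.35 to 0.725 m from the base axis. Payload 4.3 kg.
Tool frame: the origin (TCP) lies on the centre line of the jaws, within the pads' length; the fingertips stand 25 mm ahead of it and the grasp point (between the pads) lies 6 mm ahead of it; z points along the fingers, x is the direction in which the jaws open and shut, and the axes are right-handed (so a half turn about z gives the same grasp; the last joint's range is limited). The gripper opens to 85 mm and grips with 20 to 120 N. Pads are 22 mm wide; open, the fingers measure 114 mm over their backs; the gripper's body (76 mm by 85 mm) begins 54 mm behind the grasp point. The pads swing forward as they close: fully open they stand 13 mm farther back than shut.
Start: joints at [-1.333, 0.377, 0.081, 1.274, 0, 1.46], TCP at [0.196, -0.541, 0.256] pointing down, gripper open.
Joint ranges: [-2.72, 2.72], [-0.84, 1.66], [-1.02, 1.22], [-1.77, 2.12], [-1.37, 1.28], [-3.14, 3.14]. Speed limits (rad/s): [2.57, 2.57, 3.14, 3.14, 3.14, 3.14].

### API

Orientations are given as a 3x3 rotation matrix whose columns are the frame's x, y, z axes.
In Python, from cell import monitor, optics, order gives the robot as it stands.
- The arm moves only by the tool carry_out, never from a script. Its arguments are lists of equal length, an entry for each row: "turn": the turn, a rotation vector about the tool's x, y, z in units of 5 degrees (1.0 is 5 degrees), a list of three; "dp": the shift along the tool's x, y, z in units of 50 mm (1.0 is 50 mm), a list of three; "fingers": the opening, from 0 (shut) to 1 (fully open). A call has 1 to 5 rows; each row shifts and turns the pose as measured when the row begins, along the tool's axes as they then stand; what a row does not reach is not made up. A row lasts 1/10 s, in which the tool goes at most 50 mm and 8.59 degrees, less where a joint would pass 70% of its speed; a pose out of reach is approached as far as the arm can. A call is refused whole if a number of a shift passes 1 or a number of a turn 1, either way. A call with a gripper value outside its range is refused whole. The fingers move at their own pace and stop on an object; "force" is the grip in N (left out, the last holds). Time passes only in rows, so rows that do not move let the fingers close. It gives the time, the measured TCP pose, the force and the opening at its end, in the units of the state.
- monitor.sense(): the state, without advancing time (a new reading comes with each control period).
- optics.capture(name): name is "side" or "top"; returns the picture (400x640x3 uint8, blue, green, red); there is no depth.
- optics.camera_model(name): a dict with "intrinsics" (3x3 intrinsics, pixels), "distortion" ([k1, k2, p1, p2, k3] as OpenCV has them; the pictures are not rectified), "extrinsics" (4x4, takes a point from world to camera coordinates). Camera axes: x right, y down, z forward; pixel columns grow to the right and rows downward; lengths in m; the calibration is good to about 2 mm. A picture is of the moment at which its call begins. camera_model takes no time and is no camera call.
- order.hand_in(): hands the job in, once; it reports no verdict.
The state is a dict: "clock": time; "joint_pos": joint angles; "qd": joint speeds; "effort": joint torques, N m; "eef_pos": TCP position; "eef_rot": TCP orientation; "contact_force": force on the tool from outside, world axes, zero at the start; "moment": the same for the moment, N m; "grip_width": finger opening in m.
Only numpy, scipy, OpenCV 4.12 (cv2) and the standard library are available. Lean on these libraries where they do the work, as an engineer would, in place of code of your own. Each camera call takes 0.05 s, during which the arm holds its last target. There are 200 camera calls.

## Working session

There is one attempt and no reset: what is moved stays moved. The work goes in short steps, Python scripts to look and compute and a tool call to move; the robot and the scene stay as the last step left them, time stands still between calls to the robot, and variables do not carry over. Pictures are saved under pics/ and viewed, about 8 in all and at most 12, crops included, and the job is handed in when it is done.

Besides the shell and the picture viewer there is one more tool, called as a command line: name --argument value ..., lists and objects as JSON in quotes. carry_out: Moves the arm, as the interface text tells. Its arguments: {"type":"object","properties":{"turn":{"type":"array","items":{"type":"array","items":{"type":"number"}}},"dp":{"type":"array","items":{"type":"array","items":{"type":"number"}}},"fingers":{"type":"array","items":{"type":"number"}},"force":{"type":"number"}},"required":["turn","dp","fingers"]}

```bash
mkdir -p pics
python3 - <<'E'
from cell import monitor, optics
import cv2, numpy as np
for n in("side","top"):
    cv2.imwrite(f"pics/{n}0.png",optics.capture(n))
    m=optics.camera_model(n);E=np.array(m["extrinsics"]);print(n,m["intrinsics"],m["distortion"],"campos",-E[:3,:3].T@E[:3,3]);print(E.round(3))
s=monitor.sense();print({k:np.round(v,3) for k,v in s.items()})
E
```

```text
side [[506.86324862   0.         305.11828599]
 [  0.         506.86324862 199.52329331]
 [  0.           0.           1.        ]] [-0.14387979  0.          0.          0.          0.        ] campos [0.50797649 1.03421847 1.18025344]
[[-0.997 -0.077 -0.006  0.594]
 [-0.05   0.7   -0.713  0.143]
 [ 0.059 -0.71  -0.702  1.532]
 [ 0.     0.     0.     1.   ]]
top [[399.48211922   0.         314.74233119]
 [  0.         399.48211922 201.86701216]
 [  0.           0.           1.        ]] [0.00566531 0.         0.         0.         0.        ] campos [0.41032022 0.05033702 1.158893  ]
[[-0.04  -0.999  0.     0.066]
 [-0.979  0.039 -0.2    0.632]
 [ 0.2   -0.008 -0.98   1.054]
 [ 0.     0.     0.     1.   ]]
{'clock': np.float64(0.1), 'joint_pos': array([-1.333,  0.378,  0.08 ,  1.274,  0.   ,  1.461]), 'qd': array([-0.001, -0.002,  0.004, -0.001, -0.003, -0.001]), 'effort': array([ 1.0000e-03, -4.6469e+01,  2.7058e+01,  1.2000e-02, -0.0000e+00,
        0.0000e+00]), 'eef_pos': array([ 0.196, -0.54 ,  0.255]), 'eef_rot': array([[ 0.341, -0.94 , -0.   ],
       [-0.94 , -0.341,  0.002],
       [-0.002, -0.   , -1.   ]]), 'contact_force': array([-0.124,  0.323, -0.464]), 'moment': array([0.012, 0.025, 0.004]), 'grip_width': np.float64(0.085)}
```

View pics/side0.png

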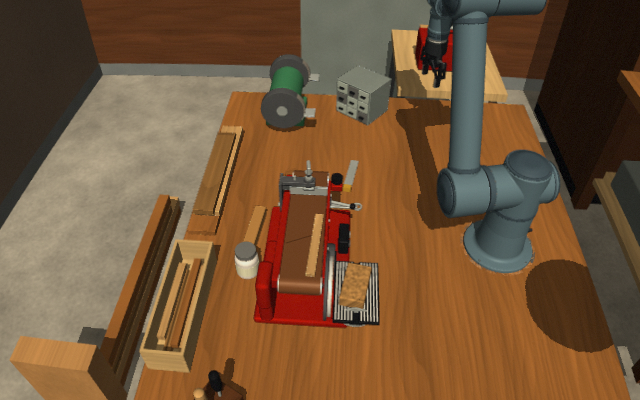

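View pics/top0.png

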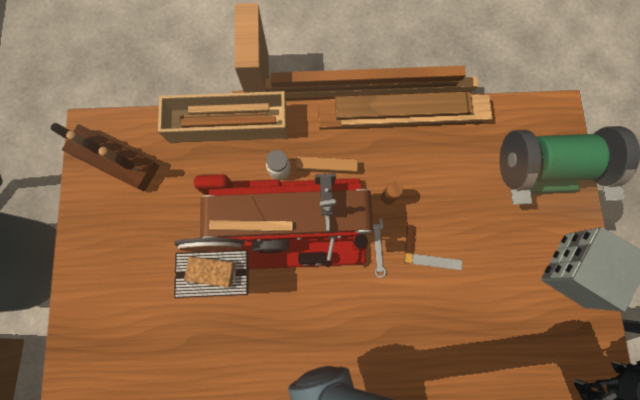

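The side view shows the thumbscrew near (309,168). In the top view it is near (327,203), on the dark arm. The tracking knob is at (361,240) in the top view.

Run:
```python
import cv2,numpy as np
a=cv2.imread("pics/side0.png")[150:210,270:350];b=cv2.imread("pics/top0.png")[165:245,290:390]
a=cv2.resize(a,None,fx=7,fy=7,interpolation=2)[:420,:560];b=cv2.resize(b,None,fx=7,fy=7,interpolation=2)
a=cv2.resize(a,(400,300));b=cv2.resize(b,(400,320));
c=np.zeros((320,800,3),np.uint8);c[:300,:400]=a;c[:,400:]=b
cv2.imwrite("pics/crop0.png",c)
```

```text
(no output)
```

View pics/crop0.png

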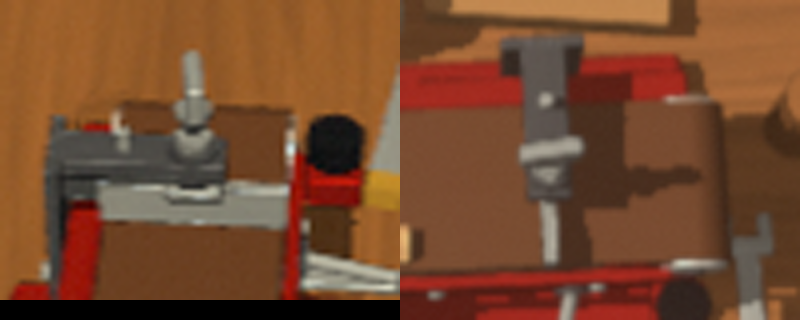

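```bash
cat > h.py <<'E'
import cv2,numpy as np
from cell import monitor,optics
def ray(n,px):
    m=optics.camera_model(n);E=np.array(m["extrinsics"]);R=E[:3,:3]
    u=cv2.undistortPoints(np.float64([[px]]),np.array(m["intrinsics"]),np.array(m["distortion"]))[0,0]
    return -R.T@E[:3,3],R.T@np.array([u[0],u[1],1])
def onz(n,px,z):
    c,d=ray(n,px);return c+d*(z-c[2])/d[2]
def tri(a,b):
    (c1,d1),(c2,d2)=ray("side",a),ray("top",b)
    t=np.linalg.lstsq(np.c_[d1,-d2],c2-c1,rcond=None)[0];p,q=c1+d1*t[0],c2+d2*t[1];return (p+q)/2,np.linalg.norm(p-q)
def proj(n,p):
    m=optics.camera_model(n);E=np.array(m["extrinsics"])
    return cv2.projectPoints(np.float64([p]),cv2.Rodrigues(E[:3,:3])[0],E[:3,3],np.array(m["intrinsics"]),np.array(m["distortion"]))[0].ravel()
E
python3 - <<'E'
from h import *
print(tri((308.5,164.5),(327.8,202.7)))
print("side@.29",onz("side",(308.5,164.5),.29))
for p in((320,203.7),(335.5,201.8),(327.8,202.7)):print(onz("top",p,.297))
print("knob",onz("top",(361,240.5),.197))
E
```

```text
(array([0.58267205, 0.01475814, 0.30384804]), np.float64(0.001536757647868921))
side@.29 [ 0.58462658 -0.00160937  0.29      ]
[0.58170242 0.03180704 0.297     ]
[ 0.58461612 -0.00247976  0.297     ]
[0.58326637 0.0145567  0.297     ]
knob [ 0.50733759 -0.06524747  0.197     ]
```

Run:
```python
from h import *
print(tri((308.4,168),(327.8,202.7)), onz("side",(308.4,168),.29))
p=[.583,.0145,.29];print(proj("side",p),proj("top",p))
# blade as a contour in the top view: bright grey
im=cv2.imread("pics/top0.png");h=cv2.cvtColor(im,cv2.COLOR_BGR2HSV)
m=((h[...,1]<60)&(h[...,2]>135)).astype(np.uint8);k=np.zeros_like(m);k[196:210,314:342]=1
cs,_=cv2.findContours(m*k,0,1);c=max(cs,key=cv2.contourArea);r=cv2.minAreaRect(c);print(r)
b=[onz("top",q,.297)for q in cv2.boxPoints(r)];print(np.round(b,4))
```

```text
(array([0.58404099, 0.01436429, 0.291512  ]), np.float64(0.0006437793730128296)) [0.58385068 0.01273594 0.29      ]
[308.66959656 168.44728653] [327.72939528 203.44188269]
((326.984619140625, 201.876953125), (3.224903106689453, 14.388028144836426), 82.87498474121094)
[[5.874e-01 3.230e-02 2.970e-01]
 [5.902e-01 7.000e-04 2.970e-01]
 [5.830e-01 2.000e-04 2.970e-01]
 [5.802e-01 3.180e-02 2.970e-01]]
```

carry_out --turn '[[0,0,-1],[0,0,-1],[0,0,-1],[0,0,-1],[0,0,-1]]' --dp '[[0,0,-0.7],[0,0,-0.7],[0,0,-0.7],[0,0,-0.7],[0,0,-0.7]]' --fingers '[1,1,1,1,1]' --force 40

```text
clock: 0.6
eef_pos: [0.1949, -0.5359, 0.4259]
eef_rot: [[0.718, -0.696, -0.006], [-0.696, -0.718, 0.024], [-0.021, -0.013, -1.0]]
contact_force: [-0.4, -0.5, -0.1]
grip_width: 0.0854
```

```bash
cat > st.py <<'E'
from h import *
s=monitor.sense();R=np.array(s["eef_rot"]);p=np.array(s["eef_pos"])
print("t%.2f"%s["clock"],"p",p.round(4),"yaw %.1f"%np.degrees(np.arctan2(R[1,0],R[0,0])),"z",R[:,2].round(3),"q",np.degrees(s["joint_pos"]).round(1),"F",np.round(s["contact_force"],1),"M",np.round(s["moment"],2),"w %.4f"%s["grip_width"],"to head in tool(50mm)",(R.T@(np.array([.584,.0145,.297])-p)/.05).round(2))
E
python3 st.py
```

```text
t0.60 p [ 0.1949 -0.5359  0.4259] yaw -44.1 z [-0.006  0.024 -1.   ] q [-76.4  25.3  35.5 101.6   0.   57.7] F [-0.4 -0.5 -0.1] M [-0.1   0.03 -0.01] w 0.0854 to head in tool(50mm) [ -2.02 -13.29   2.79]
```

carry_out --turn '[[0,0,-1],[0,0,-1],[0,0,-1],[0,0,-1],[0,0,-1]]' --dp '[[0,0,0],[0,0,0],[0,0,0],[0,0,0],[0,0,0]]' --fingers '[1,1,1,1,1]'

```text
clock: 1.1
eef_pos: [0.1953, -0.5378, 0.4309]
eef_rot: [[0.951, -0.309, -0.004], [-0.309, -0.951, 0.015], [-0.008, -0.013, -1.0]]
contact_force: [0.4, 0.8, 0.6]
grip_width: 0.0855
```

carry_out --turn '[[0,0,-1],[0,0,-1],[0,0,-1],[0,0,-1],[0,0,-1]]' --dp '[[0,0,0],[0,0,0],[0,0,0],[0,0,0],[0,0,0]]' --fingers '[1,1,1,1,1]'

```text
clock: 1.6
eef_pos: [0.1951, -0.5373, 0.4282]
eef_rot: [[0.99, 0.14, -0.005], [0.14, -0.99, 0.021], [-0.002, -0.022, -1.0]]
contact_force: [-0.5, -0.0, -0.5]
grip_width: 0.0853
```

carry_out --turn '[[0,0,-1],[0,0,-1],[0,0,-1],[0,0,-1],[0,0,-1]]' --dp '[[0,0,0],[0,0,0],[0,0,0],[0,0,0],[0,0,0]]' --fingers '[1,1,1,1,1]'

```text
clock: 2.1
eef_pos: [0.195, -0.5367, 0.4254]
eef_rot: [[0.828, 0.561, -0.007], [0.561, -0.827, 0.027], [0.01, -0.026, -1.0]]
contact_force: [0.0, -0.6, 0.7]
grip_width: 0.0852
```

carry_out --turn '[[0,0,-1],[0,0,-1],[0,0,-1],[0,0,-1],[0,0,-1]]' --dp '[[0,0,0],[0,0,0],[0,0,0],[0,0,0],[0,0,0]]' --fingers '[1,1,1,1,1]'

```text
clock: 2.6
eef_pos: [0.1949, -0.5361, 0.4226]
eef_rot: [[0.497, 0.868, -0.008], [0.867, -0.497, 0.033], [0.025, -0.024, -0.999]]
contact_force: [0.2, -0.2, -0.5]
grip_width: 0.0853
```

```bash
python3 st.py
```

```text
t2.60 p [ 0.1949 -0.5361  0.4226] yaw 60.2 z [-0.008  0.033 -0.999] q [-76.4  25.8  35.7 101.9   0.  -46.6] F [ 0.2 -0.2 -0.5] M [-0.02 -0.08  0.02] w 0.0853 to head in tool(50mm) [13.36  1.34  2.82]
```

carry_out --turn '[[-0.14,-0.14,0],[-0.14,-0.14,0],[0,0,0],[0,0,0],[0,0,0]]' --dp '[[0.7,0.08,0],[0.9,0.09,0],[0.9,0.09,0],[0.9,0.09,0],[0.9,0.09,0]]' --fingers '[1,1,1,1,1]'

```text
clock: 3.1
eef_pos: [0.3213, -0.3595, 0.4179]
eef_rot: [[0.505, 0.863, -0.002], [0.863, -0.505, 0.007], [0.005, -0.005, -1.0]]
contact_force: [0.4, -0.3, 1.2]
grip_width: 0.0858
```

carry_out --turn '[[0,0,0],[0,0,0],[0,0,0],[0,0,0],[0,0,0]]' --dp '[[0.9,0.09,0],[0.9,0.09,0],[0.9,0.09,0],[0.9,0.09,0],[0.9,0.09,0]]' --fingers '[1,1,1,1,1]'

```text
clock: 3.6
eef_pos: [0.4573, -0.1676, 0.4172]
eef_rot: [[0.507, 0.862, -0.005], [0.862, -0.506, 0.009], [0.005, -0.009, -1.0]]
contact_force: [0.8, -0.6, -0.6]
grip_width: 0.0854
```

```bash
python3 st.py
```

```text
t3.60 p [ 0.4573 -0.1676  0.4172] yaw 59.6 z [-0.005  0.009 -1.   ] q [-27.8  12.5  15.9  93.9   0.3   2.6] F [ 0.8 -0.6 -0.6] M [-0.08  0.    0.01] w 0.0854 to head in tool(50mm) [4.41 0.36 2.42]
```

carry_out --turn '[[0,0,0],[0,0,0],[0,0,0],[0,0,0],[0,0,0]]' --dp '[[0.9,0.07,0],[0.9,0.07,0],[0.9,0.07,0],[0.8,0.07,0],[0.5,0.05,0]]' --fingers '[1,1,1,1,1]'

```text
clock: 4.1
eef_pos: [0.5764, 0.007, 0.4155]
eef_rot: [[0.503, 0.864, -0.009], [0.864, -0.503, 0.01], [0.004, -0.012, -1.0]]
contact_force: [0.3, -0.0, -0.1]
grip_width: 0.0853
```

carry_out --turn '[[0,0,-1],[0,0,-1],[0,0,-1],[0,0,-1],[0,0,-1]]' --dp '[[0,0,0],[0,0,0],[0,0,0],[0,0,0],[0,0,0]]' --fingers '[1,1,1,1,1]'

```text
clock: 4.6
eef_pos: [0.5781, 0.0125, 0.4105]
eef_rot: [[0.066, 0.998, -0.017], [0.998, -0.065, 0.011], [0.01, -0.018, -1.0]]
contact_force: [-0.6, 0.7, 0.4]
grip_width: 0.0851
```

carry_out --turn '[[0,0,-1],[0,0,-1],[0,0,-1],[0,0,-1],[0,0,-1]]' --dp '[[0,0,0],[0,0,0],[0,0,0],[0,0,0],[0,0,0]]' --fingers '[1,1,1,1,1]'

```text
clock: 5.1
eef_pos: [0.5774, 0.0127, 0.4075]
eef_rot: [[-0.38, 0.925, -0.024], [0.925, 0.38, 0.012], [0.02, -0.017, -1.0]]
contact_force: [-0.4, -0.7, -0.1]
grip_width: 0.0851
```

carry_out --turn '[[0,0,-1],[0,0,-1],[0,0,-1],[0,0,-1],[0,0,-1]]' --dp '[[0,0,0],[0,0,0],[0,0,0],[0,0,0],[0,0,0]]' --fingers '[1,1,1,1,1]'

```text
clock: 5.6
eef_pos: [0.5766, 0.0128, 0.4045]
eef_rot: [[-0.747, 0.664, -0.03], [0.664, 0.748, 0.013], [0.031, -0.011, -0.999]]
contact_force: [0.8, -0.2, 0.4]
grip_width: 0.0852
```

carry_out --turn '[[0,0,-1],[0,0,-1],[0,0,-1],[0,0,-1],[0,0,-1]]' --dp '[[0,0,0],[0,0,0],[0,0,0],[0,0,0],[0,0,0]]' --fingers '[1,1,1,1,1]'

```text
clock: 6.1
eef_pos: [0.5758, 0.0129, 0.4016]
eef_rot: [[-0.963, 0.268, -0.037], [0.267, 0.964, 0.013], [0.039, 0.003, -0.999]]
contact_force: [-0.2, -0.7, 0.0]
grip_width: 0.0855
```

```bash
python3 st.py
```

```text
t6.10 p [0.5758 0.0129 0.4016] yaw 164.5 z [-0.037  0.013 -0.999] q [ -5.3  25.7  32.3  98.8   0.6 -79.8] F [-0.2 -0.7  0. ] M [-0.02 -0.01 -0.01] w 0.0855 to head in tool(50mm) [-0.23  0.07  2.08]
```

carry_out --turn '[[0,-0.48,0],[0,0,-1],[0,0,-1],[0,0,-1],[0,0,-1]]' --dp '[[-0.12,0,0],[0,0,0],[0,0,0],[0,0,0],[0,0,0]]' --fingers '[1,1,1,1,1]'

```text
clock: 6.6
eef_pos: [0.5809, 0.0113, 0.3982]
eef_rot: [[-0.996, -0.093, -0.001], [-0.093, 0.996, 0.002], [0.001, 0.002, -1.0]]
contact_force: [-0.7, 0.5, -0.2]
grip_width: 0.0854
```

```bash
python3 st.py;python3 - <<'E'
from h import *
a=optics.capture("side");b=optics.capture("top")
a=a[110:200,260:380];b=b[150:260,270:400]
c=np.zeros((340,800,3),np.uint8);c[:300,:400]=cv2.resize(a,(400,300),interpolation=2);c[:338,400:]=cv2.resize(b,(400,338),interpolation=2)
cv2.imwrite("pics/above.png",c)
E
```

```text
t6.60 p [0.5809 0.0113 0.3982] yaw -174.7 z [-0.001  0.002 -1.   ] q [-5.200e+00  2.410e+01  2.940e+01  9.540e+01  1.000e-01 -1.005e+02] F [-0.7  0.5 -0.2] M [-0.01 -0.    0.02] w 0.0854 to head in tool(50mm) [-0.07  0.05  2.02]
```

View pics/above.png

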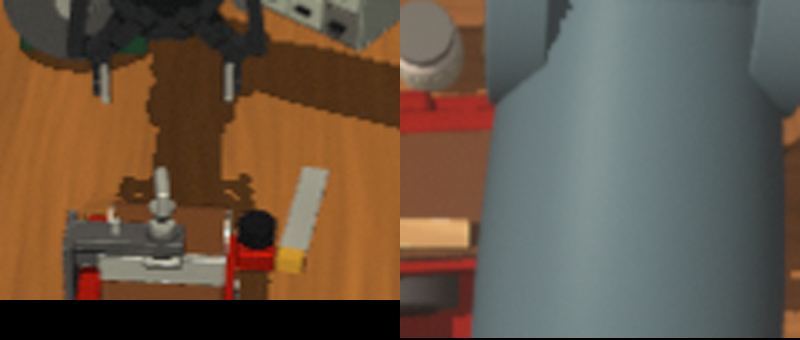

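The side view shows the open jaws straddling the blade: the fingers are at crop columns 103 and 231, and the blade is at 162. The arm hides the head from the top camera. I'll descend now.

carry_out --turn '[[0,-0.02,0],[0,-0.02,0],[0,-0.02,0],[0,-0.02,0],[0,-0.02,0]]' --dp '[[-0.05,0.04,0.4],[-0.02,0.01,0.45],[0,0,0.45],[0,0,0.4],[0,0,0.1]]' --fingers '[1,1,1,0.8,0.6]'

```text
clock: 7.2
eef_pos: [0.5848, 0.0143, 0.3052]
eef_rot: [[-0.997, -0.078, 0.009], [-0.078, 0.997, 0.003], [-0.009, 0.002, -1.0]]
contact_force: [-0.6, -0.0, -0.2]
grip_width: 0.0592
```

```bash
python3 st.py;python3 - <<'E'
from h import *
a=optics.capture("side")
cv2.imwrite("pics/down.png",cv2.resize(a[120:200,260:360],None,fx=6,fy=6,interpolation=2))
E
```

```text
t7.20 p [0.5848 0.0143 0.3052] yaw -175.5 z [ 0.009  0.003 -1.   ] q [ -4.9  22.1  12.6  80.    0.2 -99.4] F [-0.6 -0.  -0.2] M [-0.04  0.03 -0.04] w 0.0592 to head in tool(50mm) [0.02 0.   0.16]
```

View pics/down.png

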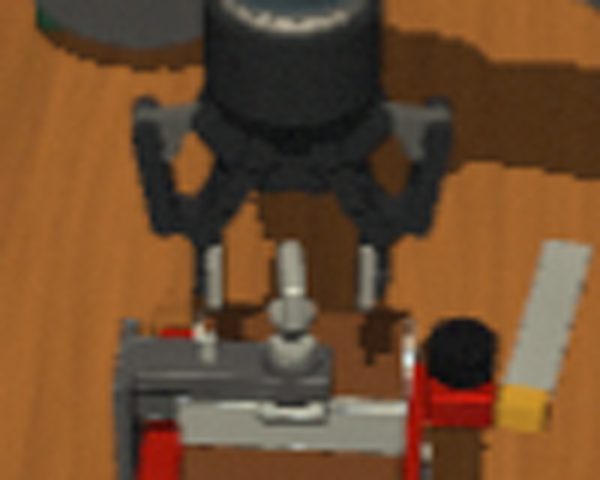

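The blade at column 290 is midway between the fingers at 212 and 368. The tips are just above the collar, so I'll raise slightly and close.

carry_out --turn '[[0,0.1,0],[0,0,0],[0,0,0],[0,0,0],[0,0,0]]' --dp '[[0,0,-0.08],[0,0,-0.01],[0,0,-0.01],[0,0,0],[0,0,0]]' --fingers '[0.4,0.2,0,0,0]' --force 40

```text
clock: 7.75
eef_pos: [0.5847, 0.0142, 0.3128]
eef_rot: [[-0.997, -0.076, -0.001], [-0.076, 0.997, 0.002], [0.001, 0.002, -1.0]]
contact_force: [-1.1, 0.0, -2.8]
grip_width: 0.009
```

```bash
python3 st.py
```

```text
t7.75 p [0.5847 0.0142 0.3128] yaw -175.6 z [-0.001  0.002 -1.   ] q [ -4.9  22.7  14.5  81.9   0.1 -99.3] F [-1.1  0.  -2.8] M [-0.03 -0.05  0.05] w 0.0090 to head in tool(50mm) [0.01 0.01 0.32]
```

carry_out --turn '[[0,0,0],[0,0,0],[0,0,0],[0,0,0],[0,0,0]]' --dp '[[0,0,0],[0,0,0.08],[0,0,-0.01],[0,0,-0.01],[0,0,-0.01]]' --fingers '[0.3,0.3,0,0,0]' --force 40

```text
clock: 8.25
eef_pos: [0.5846, 0.014, 0.3107]
eef_rot: [[-0.997, -0.076, -0.0], [-0.076, 0.997, 0.001], [0.0, 0.001, -1.0]]
contact_force: [1.3, 0.2, -4.7]
grip_width: 0.0092
```

```bash
python3 st.py
```

```text
t8.25 p [0.5846 0.014  0.3107] yaw -175.6 z [-0.     0.001 -1.   ] q [ -4.9  22.6  14.1  81.5   0.1 -99.2] F [ 1.3  0.2 -4.7] M [-0.02 -0.4   0.05] w 0.0092 to head in tool(50mm) [0.01 0.01 0.27]
```

carry_out --turn '[[0,0,1],[0,0,1],[0,0,1],[0,0,1],[0,0,1]]' --dp '[[0,0,0],[0,0,0],[0,0,0],[0,0,0],[0,0,0]]' --fingers '[0,0,0,0,0]'

```text
clock: 8.75
eef_pos: [0.5835, 0.0142, 0.3104]
eef_rot: [[-0.93, 0.368, -0.003], [0.368, 0.93, 0.001], [0.003, 0.0, -1.0]]
contact_force: [-2.9, 0.6, -0.9]
grip_width: 0.0091
```

```bash
python3 st.py
```

```text
t8.75 p [0.5835 0.0142 0.3104] yaw 158.4 z [-0.003  0.001 -1.   ] q [ -4.9  22.6  14.   81.6   0.1 -73.3] F [-2.9  0.6 -0.9] M [-0.08  0.2   0.06] w 0.0091 to head in tool(50mm) [-0.01  0.01  0.27]
```

carry_out --turn '[[0,0,1],[0,0,1],[0,0,1],[0,0,1],[0,0,1]]' --dp '[[0,0,0],[0,0,0],[0,0,0],[0,0,0],[0,0,0]]' --fingers '[0,0,0,0,0]'

```text
clock: 9.25
eef_pos: [0.5824, 0.0148, 0.3101]
eef_rot: [[-0.674, 0.738, -0.005], [0.738, 0.674, 0.002], [0.005, -0.002, -1.0]]
contact_force: [-1.4, 0.5, -2.0]
grip_width: 0.0097
```

```bash
python3 st.py
```

```text
t9.25 p [0.5824 0.0148 0.3101] yaw 132.4 z [-0.005  0.002 -1.   ] q [ -4.8  22.6  14.   81.7   0.1 -47.2] F [-1.4  0.5 -2. ] M [-0.07  0.14  0.  ] w 0.0097 to head in tool(50mm) [-0.03  0.02  0.26]
```

carry_out --turn '[[0,0,1],[0,0,1],[0,0,1],[0,0,1],[0,0,1]]' --dp '[[0,0,0],[0,0,0],[0,0,0],[0,0,0],[0,0,0]]' --fingers '[0,0,0,0,0]'

```text
clock: 9.75
eef_pos: [0.5817, 0.0159, 0.3098]
eef_rot: [[-0.283, 0.959, -0.006], [0.959, 0.283, 0.003], [0.005, -0.005, -1.0]]
contact_force: [-2.3, 1.3, -2.7]
grip_width: 0.0091
```

```bash
python3 st.py
```

```text
t9.75 p [0.5817 0.0159 0.3098] yaw 106.4 z [-0.006  0.003 -1.   ] q [ -4.8  22.6  13.9  81.7   0.2 -21.2] F [-2.3  1.3 -2.7] M [-0.1   0.04  0.06] w 0.0091 to head in tool(50mm) [-0.04  0.04  0.26]
```

carry_out --turn '[[0,0,1],[0,0,1],[0,0,1],[0,0,1],[0,0,1]]' --dp '[[0,0,0],[0,0,0],[0,0,0],[0,0,0],[0,0,0]]' --fingers '[0,0,0,0,0]'

```text
clock: 10.25
eef_pos: [0.5815, 0.0172, 0.3095]
eef_rot: [[0.166, 0.986, -0.007], [0.986, -0.166, 0.005], [0.004, -0.007, -1.0]]
contact_force: [-2.1, 1.4, -1.8]
grip_width: 0.0094
```

```bash
python3 st.py
```

```text
t10.25 p [0.5815 0.0172 0.3095] yaw 80.5 z [-0.007  0.005 -1.   ] q [-4.7 22.6 13.9 81.7  0.2  4.9] F [-2.1  1.4 -1.8] M [-0.11  0.05  0.07] w 0.0094 to head in tool(50mm) [-0.05  0.06  0.25]
```

carry_out --turn '[[0,0,1],[0,0,1],[0,0,1],[0,0,1],[0,0,1]]' --dp '[[0,0,0],[0,0,0],[0,0,0],[0,0,0],[0,0,0]]' --fingers '[0,0,0,0,0]'

```text
clock: 10.75
eef_pos: [0.5819, 0.0184, 0.3092]
eef_rot: [[0.581, 0.814, -0.006], [0.814, -0.581, 0.006], [0.001, -0.008, -1.0]]
contact_force: [-1.4, 1.4, -1.4]
grip_width: 0.009
```

```bash
python3 st.py
```

```text
t10.75 p [0.5819 0.0184 0.3092] yaw 54.5 z [-0.006  0.006 -1.   ] q [-4.6 22.6 13.8 81.6  0.3 30.9] F [-1.4  1.4 -1.4] M [-0.14 -0.01  0.1 ] w 0.0090 to head in tool(50mm) [-0.04  0.08  0.24]
```

carry_out --turn '[[0,0,1],[0,0,1],[0,0,1],[0,0,1],[0,0,1]]' --dp '[[0,0,0],[0,0,0],[0,0,0],[0,0,0],[0,0,0]]' --fingers '[0,0,0,0,0]'

```text
clock: 11.25
eef_pos: [0.5828, 0.0194, 0.3089]
eef_rot: [[0.879, 0.478, -0.004], [0.478, -0.879, 0.006], [-0.001, -0.007, -1.0]]
contact_force: [-0.3, 0.4, -1.8]
grip_width: 0.0091
```

```bash
python3 st.py
```

```text
t11.25 p [0.5828 0.0194 0.3089] yaw 28.5 z [-0.004  0.006 -1.   ] q [-4.5 22.6 13.9 81.5  0.3 57. ] F [-0.3  0.4 -1.8] M [-0.    0.22  0.53] w 0.0091 to head in tool(50mm) [-0.03  0.1   0.24]
```

carry_out --turn '[[0,0,0.5],[0,0,0.5]]' --dp '[[0,0,0],[0,0,0]]' --fingers '[0,0]'

```text
clock: 11.45
eef_pos: [0.5829, 0.0196, 0.3091]
eef_rot: [[0.916, 0.402, -0.004], [0.402, -0.916, 0.005], [-0.002, -0.006, -1.0]]
contact_force: [-1.7, -1.4, -1.5]
grip_width: 0.0093
```

```bash
python3 st.py
```

```text
t11.45 p [0.5829 0.0196 0.3091] yaw 23.7 z [-0.004  0.005 -1.   ] q [-4.4 22.6 13.9 81.5  0.3 61.9] F [-1.7 -1.4 -1.5] M [-0.23  0.29  1.78] w 0.0093 to head in tool(50mm) [-0.02  0.1   0.24]
```

carry_out --turn '[[0,0,0.15],[0,0,0.1],[0,0,0]]' --dp '[[0,0,0],[0,0,0],[0,0,0]]' --fingers '[0,0,0]'

```text
clock: 11.75
eef_pos: [0.5829, 0.0197, 0.3091]
eef_rot: [[0.921, 0.39, -0.004], [0.39, -0.921, 0.003], [-0.003, -0.005, -1.0]]
contact_force: [-2.3, -0.8, -1.8]
grip_width: 0.0093
```

```bash
python3 st.py;python3 - <<'E'
from h import *
a=optics.capture("side")
cv2.imwrite("pics/seat.png",cv2.resize(a[130:200,260:350],None,fx=7,fy=7,interpolation=2))
E
```

```text
t11.75 p [0.5829 0.0197 0.3091] yaw 23.0 z [-0.004  0.003 -1.   ] q [-4.4 22.6 13.9 81.5  0.2 62.7] F [-2.3 -0.8 -1.8] M [-0.24  0.25  1.88] w 0.0093 to head in tool(50mm) [-0.02  0.11  0.24]
```

View pics/seat.png

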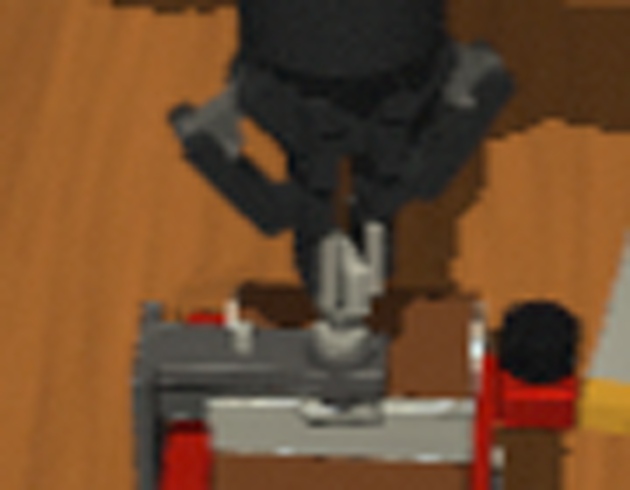

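The screw is solid: the moment rises linearly to 1.9 N m, and sinking has stopped. The picture shows the head still between the fingers at about (350,270), with the plate lowered onto the belt. The moment extrapolates to zero at a yaw of about 30°, so a quarter turn back is a yaw of about 120°.

carry_out --turn '[[0,0,-1],[0,0,-1],[0,0,-1],[0,0,-1],[0,0,-1]]' --dp '[[0,0,0],[0,0,0],[0,0,0],[0,0,0],[0,0,0]]' --fingers '[0,0,0,0,0]'

```text
clock: 12.3
eef_pos: [0.5822, 0.0188, 0.3091]
eef_rot: [[0.67, 0.742, -0.006], [0.742, -0.67, 0.003], [-0.001, -0.007, -1.0]]
contact_force: [-2.1, 0.2, -1.5]
grip_width: 0.0091
```

```bash
python3 st.py
```

```text
t12.30 p [0.5822 0.0188 0.3091] yaw 47.9 z [-0.006  0.003 -1.   ] q [-4.5 22.6 13.9 81.6  0.2 37.6] F [-2.1  0.2 -1.5] M [-0.3   0.34 -0.06] w 0.0091 to head in tool(50mm) [-0.04  0.09  0.24]
```

carry_out --turn '[[0,0,-1],[0,0,-1],[0,0,-1],[0,0,-1],[0,0,-1]]' --dp '[[0,0,0],[0,0,0],[0,0,0],[0,0,0],[0,0,0]]' --fingers '[0,0,0,0,0]'

```text
clock: 12.8
eef_pos: [0.5816, 0.0177, 0.3094]
eef_rot: [[0.297, 0.955, -0.006], [0.955, -0.297, 0.004], [0.002, -0.007, -1.0]]
contact_force: [-2.3, -0.9, -1.3]
grip_width: 0.0093
```

carry_out --turn '[[0,0,-1],[0,0,-1],[0,0,-1],[0,0,-1],[0,0,-1]]' --dp '[[0,0,0],[0,0,0],[0,0,0],[0,0,0],[0,0,0]]' --fingers '[0,0,0,0,0]'

```text
clock: 13.3
eef_pos: [0.5815, 0.0164, 0.3097]
eef_rot: [[-0.131, 0.991, -0.006], [0.991, 0.131, 0.004], [0.005, -0.005, -1.0]]
contact_force: [-1.6, -1.2, -1.5]
grip_width: 0.0091
```

```bash
python3 st.py
```

```text
t13.30 p [0.5815 0.0164 0.3097] yaw 97.5 z [-0.006  0.004 -1.   ] q [ -4.7  22.5  13.8  81.7   0.2 -12.2] F [-1.6 -1.2 -1.5] M [-0.35  0.07 -0.05] w 0.0091 to head in tool(50mm) [-0.05  0.05  0.25]
```

carry_out --turn '[[0,0,-1],[0,0,-1],[0,0,-1],[0,0,-0.8],[0,0,-0.4]]' --dp '[[0,0,0],[0,0,0],[0,0,0],[0,0,0],[0,0,0]]' --fingers '[0,0,0,0,0]'

```text
clock: 13.8
eef_pos: [0.5819, 0.0153, 0.31]
eef_rot: [[-0.473, 0.881, -0.005], [0.881, 0.473, 0.005], [0.006, -0.002, -1.0]]
contact_force: [-2.2, 1.3, -1.0]
grip_width: 0.009
```

carry_out --turn '[[0,0,0],[0,0,0],[0,0,0],[0,0,0],[0,0,0]]' --dp '[[0,0,0],[0,0,0],[0,0,0],[0,0,0],[0,0,0]]' --fingers '[0,0,0,0,0]'

```text
clock: 14.3
eef_pos: [0.5819, 0.0153, 0.31]
eef_rot: [[-0.464, 0.886, -0.005], [0.886, 0.464, 0.006], [0.007, -0.001, -1.0]]
contact_force: [-2.4, -0.0, -1.7]
grip_width: 0.0092
```

```bash
python3 st.py;python3 - <<'E'
from h import *
print("qd",np.round(monitor.sense()["qd"],3))
a=optics.capture("side");b=optics.capture("top")
for n,i in(("side",a),("top",b)):
    d=cv2.absdiff(i,cv2.imread(f"pics/{n}0.png")).max(2);print(n,(d>40).sum())
cv2.imwrite("pics/end.png",cv2.resize(a[120:340,210:400],None,fx=2.7,fy=2.7,interpolation=2))
E
```

```text
t14.30 p [0.5819 0.0153 0.31  ] yaw 117.7 z [-0.005  0.006 -1.   ] q [ -4.9  22.5  13.8  81.6   0.3 -32.5] F [-2.4 -0.  -1.7] M [-0.26  0.04  0.03] w 0.0092 to head in tool(50mm) [-0.04  0.03  0.26]
qd [ 0.001 -0.001 -0.    -0.     0.     0.009]
side 28358
top 43045
```

View pics/end.png

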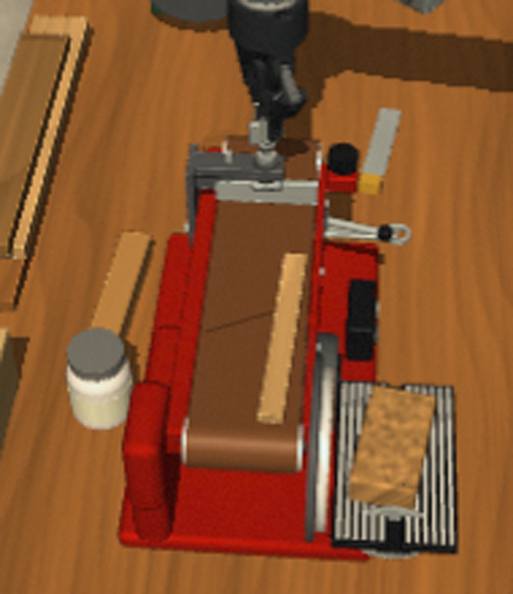

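The picture shows the thumbscrew still gripped at (265,140). The strip, cork block, jar, spanner and knob have not moved.

```bash
python3 -c "
from cell import order
print(order.hand_in())"
```

```text
the job is handed in; nothing more can be done
None
```

The thumbscrew was turned clockwise until it came up solid, then backed off about a quarter turn. I handed the job in with the fingers still gripping it.

- **Seating:** I turned it about 156° in a single grasp. It then stopped sinking, and the moment rose from 0.1 to 1.9 N m, which I took as the hard stop.
- **Back-off:** The fingers ended 87 to 95° back from the stop, against a target of 90° ± 17°. The lower figure assumes the extra turn at the stop was spring in the grip; the higher assumes it was slip. The screw angle itself can't be read directly; I inferred it from tool yaw and moment. Height against turn matched on the way in and out, which suggests the grip did not slip.
- **Grip at hand-in:** The grip was set to 40 N with the fingers 9 mm apart on the 10 mm head. The grasp point was about 15 mm from the head's centre (limit 22 mm). The arm was at rest, with a remaining moment of about 0.03 N m and 14.3 s of the 61 s used.
- **Surroundings:** In the final side picture the tracking knob, strip, cork block, spanner and jar looked unmoved. I judged that by eye only. The other loose items were not in clear view, but nothing went near them. My picture-difference count was no help because the arm fills much of both views.

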